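# Refit the suction selector lever on its splined spindle

### The arm

A 6-joint arm with a two-finger parallel gripper is mounted at the origin on the work surface. World frame = base frame: x ahead of the robot, y to its left, z up, the work surface at z = 0. Lengths are in m, angles in rad, forces in N, time in s.
With the tool pointing down it reaches from about 0.35 to 0.85 m from the base axis. Payload 8.1 kg.
Tool frame: the origin (TCP) lies at the very end of the fingers, on their centre line; the grasp point (between the pads) lies 19 mm behind it; z points along the fingers, y is the direction in which the jaws open and shut (so a half turn about z gives the same grasp; the last joint's range is limited). The gripper opens to 93 mm and grips with 3 to 60 N. Pads are 15 mm wide; open, the fingers measure 128 mm over their backs; the gripper's body (75 mm by 188 mm) begins 65 mm behind the grasp point.
Start: joints at [1.146, 0.13, 1.488, -0, 1.523, -0.085], TCP at [0.2, 0.566, 0.219] pointing down, gripper open.
Joint ranges: [-2.96, 2.96], [-0.89, 2.26], [0.02, 2.5], [-1.34, 4.48], [0, 2.73], [-2.66, 2.66]. Speed limits (rad/s): [2.39, 2.39, 2.79, 3.14, 3.14, 3.14].

### API

Orientations are given as a rotation vector (axis times angle).
In Python, from plant import robot gives the robot as it stands.
- The arm moves only by the shell command python3 -m pendant 'ROWS' [OPENING] [FORCE]. ROWS is JSON, a list of rows, each an object with "delta_pos": the shift along the tool's x, y, z in m, a list of three; "spin": the turn about the tool's z in rad. In form: [{"delta_pos": [dx, dy, dz], "spin": spin}, ...]. A call has 1 to 10 rows; each row is the pose to reach, as a shift and turn from the pose measured when the call began, along the tool's axes at that moment; what a row does not reach only later rows make up. A row lasts 1/10 s, in which the tool goes at most 50 mm and 8.59 degrees, less where a joint would pass 70% of its speed; a pose out of reach is approached as far as the arm can. A call with a gripper value outside its range is refused whole. OPENING is the closure, from -1 (fully open) to 1 (shut), set as the call begins (- or left out, the last holds). The fingers move at their own pace and stop on an object; FORCE is the grip in N (left out, the last holds). Time passes only in rows, so rows that repeat a pose let the fingers close. It gives the time, the measured TCP pose, the force and the opening at its end, in the units of the state.
- robot.read_state(): the state, without advancing time (a new reading comes with each control period).
- robot.read_camera(name): name is "scene" or "top" or "wrist"; returns a dict with "color" (480x640x3 uint8, blue, green, red), "camera_matrix" (3x3 intrinsics, pixels), "R" (3x3) and "t" (3): a world point X has camera coordinates R X + t. Camera axes: x right, y down, z forward; pixel columns grow to the right and rows downward; lengths in m; the calibration is good to about 2 mm. The wrist camera is an equidistant fisheye: a pixel r from the principal point sees the ray r / f radians off the axis. A picture is of the moment at which its call begins. There is no depth.
- robot.close_job(): hands the job in, once; it reports no verdict.
Trained networks look in the newest picture that a camera, given by its name, has taken for a name from the list of things; names that differ only in an ending like _2 or _b are one class to them, and where a whole thing is asked for, a point or a joint stands for the part that bears it (a point fixed in the world has none). Each returns a list of dicts, best first, with "score" (0 to 1); they miss things now and then, are a little off and sometimes report something else, mostly with a low value. They report only what shows in the picture. A call takes as long as a camera call. They do not tell look-alikes from the thing itself.
- robot.outline_of(camera, label): "mask" (480x640 bool, what is visible of it).
- robot.mark_of(camera, label): "location" ([x, y, z] in m, in the coordinates of the camera as it stood for that picture, good to about 4 mm: a listed point, or the origin of a listed thing).
The state is a dict: "t": time; "q": joint angles; "dq": joint speeds; "joint_torque": joint torques, N m; "tool_pos": TCP position; "orientation": TCP orientation; "force": force on the tool from outside, world axes, zero at the start; "wrist_torque": the same for the moment, N m; "opening": finger opening in m.
Only numpy, scipy, OpenCV 4.12 (cv2) and the standard library are available. Lean on these libraries where they do the work, as an engineer would, in place of code of your own. Each camera call takes 0.05 s, during which the arm holds its last target.

### The job

The selector lever of the suction valve has been off for cleaning: put it back on the valve's splined spindle, feeling for the one turn at which it drops over the splines, and ease it fully down onto the collar without forcing it. Then swing it gently round to the stop peg over the wider of the valve's two branches, let go of it there, and leave the other things on the cart where they are.

Things in the scene. Friction and masses are not known exactly. Their poses are not given: they have to be found in the camera images.
- valve: Suction selector valve bolted to the cart: round housing on a flange 156 mm across, cover 124 mm across, top 71 mm up. Origin: centre of the flange's underside, on the spindle axis; z up. +x halves the angle between the branches: wide spigot (50 mm) 45 deg to the left (+y), narrow one (32 mm) 45 deg right, common one (50 mm) along -x; all centred 36 mm up, reaching 118 mm from the axis.
- seat (a point): Centre of the collar (60 mm across) on the valve's cover, on its top face 80 mm above the cart, on the spindle axis. The lever's origin comes here when it is fully home. The spindle stands up from here, 36 mm tall, and turns about the vertical; packing friction of about 0.2 N m holds it where it is, also while the lever only rubs on the spline ends.
- spline_end (a point): On the spindle axis at the top of its splines, 22 mm above the collar; fixed to the valve, does not turn. Below: six splines 6 mm wide, root 23 mm and tips 31 mm across, flat-ended; one of the six grooves is left solid, so the lever fits one way only. Above: a plain nose 23 mm across, 14 mm long, its upper half tapered to 12 mm, by which the bore can be centred by feel.
- spline_phase (a point): Point on the valve 60 mm along its +x from the axis, 80 mm up; fixed to the valve. The spindle's turn is not measured. Had the lever stayed on, it would now point somewhere between 40 deg right (towards the narrow branch) and 30 deg left of the line from the axis to this point: feel for the right turn in that range, turning with next to no pressure and pressing lightly.
- stop (a point): Axis of the left-hand stop peg, by the wide branch, 90 mm up. A flat quadrant plate (76 mm up, to 88 mm from the axis, within 65 deg of the valve's +x) carries two pegs 8 mm thick, 74 mm from the axis, tops 98 mm up, 53.5 deg either side of +x. The lever's arm comes to rest on a peg when it points 45 deg left or right of +x, right over that branch.
- lever: The selector lever, about 0.4 kg, right way up on the cart. Steel hub block 52 mm (x) by 46 mm (y, flat sides) by 32 mm high, bored through vertically; most of the weight is in the hub. Bar 14 mm wide, 4 to 16 mm above the underside, along +x to 99 mm, then a black grip 20 mm thick to 136 mm. Origin: centre of the bore at the hub's underside; +x along the arm, z up.
- lever_bore (a point): Centre of the bore at the hub's top, 32 mm above the lever's origin. Bore 33 mm across, right through, with five full-length keys 5.6 mm wide standing in to 25 mm across, at 0, 60, 120, 240 and 300 deg from the arm; the empty place at 180 deg takes the spindle's solid groove. 1 mm of play round the nose (2 mm towards the empty place): drops on within about 3 deg either side of the right turn.
- lever_end (a point): Middle of the lever's black grip, 115 mm from the bore's axis, 10 mm above the hub's underside.
- canister: Frosted white screw-top canister, 90 mm across, 182 mm tall; origin at the centre of its underside. To be left alone.
- jaw_model: Beige resin jaw model, a tooth arch 60 by 65 mm, 31 mm high; origin at the centre of its underside. To be left alone.
- loupe: Brass inspection loupe standing on its foot, 44 mm across, 44 mm high; origin at the centre of its underside. To be left alone.
- scraper1: Pale blue vat scraper lying flat, 150 mm long (x, blade to +x), 44 mm wide, 7 mm high; origin on its underside near mid-length. To be left alone.
- scraper2: A second scraper just like the first. To be left alone.
- burnisher: Burnishing tool lying flat, cork handle and stubby steel tip, 123 mm long (x, tip to +x), 24 mm thick; origin on its underside near mid-length. To be left alone.
There are look-alikes about, which are no part of the job. What is meant by the lever is not red or yellow, and is the larger of those in its own colour.

How it is judged:
By the outcome, as a careful person would: the job done as asked, in the order asked, and still so for the second after the job is handed in, with the robot touching nothing.
It also fails if it takes over 67 s, if anything falls off the work surface, if the arm or the gripper's body presses on something with over 40 N, if the wrist force passes 120 N, or if a joint passes its speed limit or range.

## Working session

There is one attempt and no reset: what is moved stays moved. The work goes in short steps, Python scripts to look and compute and a shell command to move; the robot and the scene stay as the last step left them, time stands still between calls to the robot, and variables do not carry over. Pictures are saved under pics/ and viewed, and the job is handed in when it is done.

```bash
ls; mkdir -p pics
cat > h.py <<'E'
import numpy as np, cv2
from scipy.spatial.transform import Rotation as Rn
from plant import robot
def st():
    s=robot.read_state(); return s
def world(c,p): return c['R'].T@(np.array(p)-c['t'])
def proj(c,X):
    p=c['R']@np.array(X)+c['t']; u=c['camera_matrix']@p; return u[:2]/u[2]
def ray(c,uv,z):
    d=np.linalg.inv(c['camera_matrix'])@np.array([uv[0],uv[1],1.]); d=c['R'].T@d; o=-c['R'].T@c['t']
    return o+d*(z-o[2])/d[2]
E
python3 - <<'E'
from h import *
for n in ['scene','top']:
    c=robot.read_camera(n); cv2.imwrite(f'pics/{n}0.png',c['color'])
    for l in ['valve','seat','spline_end','spline_phase','stop','lever','lever_bore','lever_end','canister','jaw_model','loupe','scraper1','burnisher']:
        for d in robot.mark_of(n,l)[:5]:
            w=world(c,d['location']); print(n,l,round(d['score'],2),w.round(4),proj(c,w).round(0))
s=st();print(s['t'],s['tool_pos'],s['orientation'],s['force'],s['opening'])
E
```

```text
pics
scene valve 0.57 [ 0.5554 -0.1535  0.0039] [283. 219.]
scene seat 0.61 [ 0.5607 -0.1632  0.0767] [277. 199.]
scene spline_end 0.73 [ 0.5568 -0.1564  0.1027] [279. 193.]
scene spline_phase 0.56 [ 0.6167 -0.1597  0.0839] [258. 207.]
scene spline_phase 0.54 [0.3464 0.2423 0.0005] [437. 291.]
scene stop 0.59 [ 0.5969 -0.0981  0.0895] [277. 218.]
scene lever 0.94 [0.5915 0.0916 0.0021] [319. 291.]
scene lever 0.88 [ 0.3087  0.3831 -0.0035] [489. 329.]
scene lever 0.81 [ 0.6108  0.4206 -0.0043] [395. 414.]
scene lever 0.65 [ 0.5002  0.1582 -0.0027] [365. 295.]
scene lever 0.4 [ 0.7248 -0.3775 -0.0008] [193. 193.]
scene lever_bore 0.81 [0.4946 0.1588 0.0324] [368. 286.]
scene lever_bore 0.81 [0.3102 0.3806 0.0241] [491. 323.]
scene lever_bore 0.77 [0.6114 0.4196 0.0272] [396. 409.]
scene lever_bore 0.63 [0.5949 0.0921 0.0207] [318. 288.]
scene lever_bore 0.36 [0.3591 0.0111 0.0024] [377. 229.]
scene lever_end 0.95 [0.4541 0.2575 0.007 ] [406. 315.]
scene lever_end 0.88 [0.3739 0.3323 0.0048] [454. 324.]
scene lever_end 0.77 [0.5279 0.3401 0.0064] [403. 360.]
scene lever_end 0.63 [0.665
[... 1494 characters left out ...]
nd 0.51 [0.4979 0.1577 0.0302] [251. 265.]
top canister 0.6 [ 0.7215 -0.382   0.001 ] [493. 163.]
top jaw_model 0.81 [ 0.3628  0.0143 -0.0022] [318. 326.]
top jaw_model 0.32 [0.7437 0.2216 0.0038] [225. 158.]
top loupe 0.95 [ 7.718e-01  4.180e-02 -4.000e-04] [304. 145.]
top loupe 0.67 [0.5012 0.159  0.033 ] [250. 264.]
top loupe 0.61 [ 0.342   0.2392 -0.0019] [217. 336.]
top scraper1 0.9 [ 3.433e-01 -2.057e-01 -3.000e-04] [418. 334.]
top scraper1 0.88 [7.429e-01 2.268e-01 2.000e-04] [224. 159.]
top burnisher 0.63 [ 0.3445  0.2414 -0.0045] [217. 335.]
1.4 [0.19995395 0.56570659 0.21863482] [ 5.31143985e-01  3.09636380e+00 -5.83739998e-06] [0.60618018 0.312113   0.38851138] 0.09314778040043757
```

View pics/top0.png

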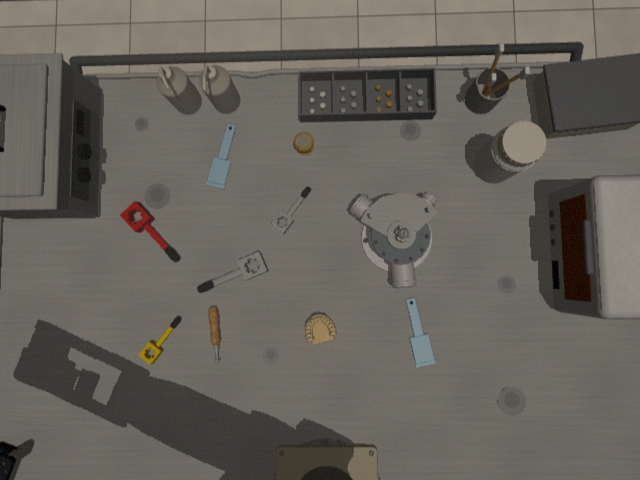

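View pics/scene0.png

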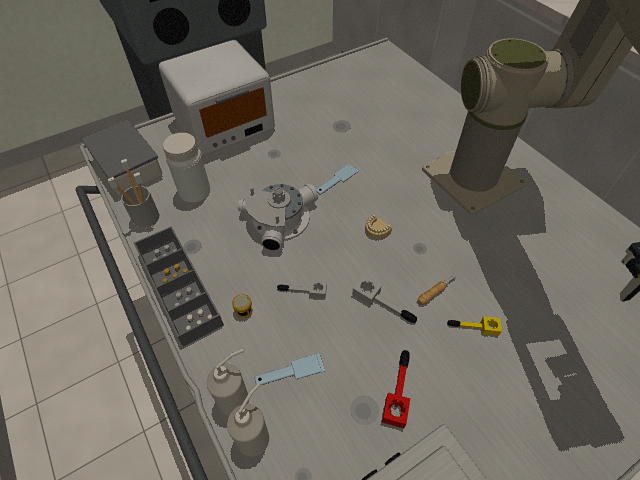

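Lever candidates in the top view are red (140,216), yellow (151,352), small steel (283,222) and large steel (252,265). The large steel one fits, since it is neither red nor yellow and is the larger of the two grey ones. I'll confirm it in a crop.

Run:
```python
from h import *
a=cv2.imread('pics/top0.png')
x=cv2.resize(a[170:300,190:330],None,fx=4,fy=4,interpolation=cv2.INTER_CUBIC)
cv2.imwrite('pics/crop1.png',x)
x=cv2.resize(a[180:295,340:450],None,fx=5,fy=5,interpolation=cv2.INTER_CUBIC)
cv2.imwrite('pics/crop2.png',x)
c=robot.read_camera('wrist');print(c['camera_matrix'],c['R'],c['t'])
s=st();R=Rn.from_rotvec(s['orientation']).as_matrix()
print('cam in tool',R.T@(-c['R'].T@c['t']-s['tool_pos']), (R.T@c['R'].T).round(3))
# measure from top: lever masks
for n in ['top','scene']:
    c=robot.read_camera(n)
    for d in robot.outline_of(n,'lever'):
        m=d['mask'];ys,xs=np.nonzero(m);print(n,d['score'],m.sum(),xs.mean(),ys.mean())
```

```text
[[371.64829954   0.         322.45674759]
 [  0.         371.64829954 233.51762972]
 [  0.           0.           1.        ]] [[ 3.33779916e-01  9.42651022e-01  1.33895110e-04]
 [ 9.04609898e-01 -3.20350008e-01  2.81170418e-01]
 [ 2.65088475e-01 -9.37279156e-02 -9.59657844e-01]] [-0.60009209 -0.03264955  0.39003375]
cam in tool [ 7.79923525e-02  7.88843432e-05 -1.64926575e-01] [[-0.001 -0.96  -0.281]
 [ 1.    -0.001 -0.   ]
 [-0.    -0.281  0.96 ]]
top 0.94 432 157.16666666666666 344.2037037037037
top 0.86 762 237.92125984251967 271.65879265091866
top 0.74 5532 396.25451916124365 232.01319595083152
top 0.69 441 214.32879818594105 329.859410430839
top 0.66 482 289.73029045643153 211.8734439834025
top 0.56 876 147.36073059360731 226.7956621004566
scene 0.97 468 480.2350427350427 324.80128205128204
scene 0.94 899 378.17463848720803 297.75528364849833
scene 0.67 936 397.9316239316239 396.1111111111111
scene 0.63 424 308.2311320754717 288.82783018867923
```

View pics/crop1.png

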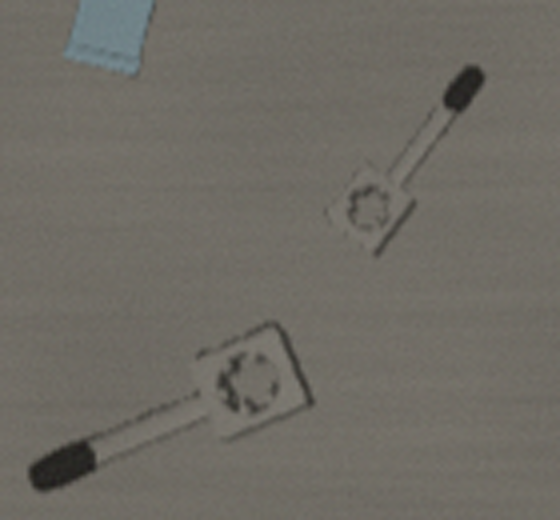

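View pics/crop2.png

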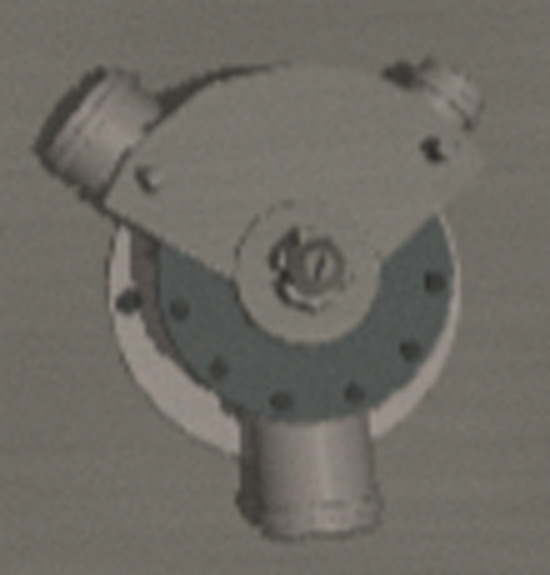

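The crop confirms it: large steel lever, hub about (252,265), black grip about (206,287), bore gap on the side away from the arm. The valve's wide branch is at image left (world +y). Next I'll move over the lever for a wrist view.

```bash
cat >> h.py <<'E'
def goal(x,y,z,yawdeg):
    s=st();R=Rn.from_rotvec(s['orientation']).as_matrix()
    d=R.T@(np.array([x,y,z])-s['tool_pos'])
    yaw=np.arctan2(R[1,0],R[0,0]); sp=-(np.radians(yawdeg)-yaw); sp=(sp+np.pi)%(2*np.pi)-np.pi
    print('t',round(s['t'],2),'pos',s['tool_pos'].round(4) if hasattr(s['tool_pos'],'round') else np.round(s['tool_pos'],4),'yaw',round(np.degrees(yaw),2),'tilt',np.degrees(np.arccos(-R[2,2])).round(2),'F',np.round(s['force'],2),'T',np.round(s['wrist_torque'],2),'open',round(s['opening'],4))
    print('delta',d.round(4),'spin',round(sp,4)); return d,sp
def wproj(c,X):
    p=c['R']@np.array(X)+c['t']; r=np.hypot(p[0],p[1]); th=np.arctan2(r,p[2]); K=c['camera_matrix']
    return np.array([K[0,2]+K[0,0]*th*p[0]/r, K[1,2]+K[1,1]*th*p[1]/r])
def wray(c,uv,z):
    K=c['camera_matrix']; a=(uv[0]-K[0,2])/K[0,0]; b=(uv[1]-K[1,2])/K[1,1]; th=np.hypot(a,b)
    d=np.array([np.sin(th)*a/th,np.sin(th)*b/th,np.cos(th)]); d=c['R'].T@d; o=-c['R'].T@c['t']
    return o+d*(z-o[2])/d[2]
E
python3 -c "
from h import *
goal(0.495,0.16,0.20,113.5)"
```

```text
t 1.65 pos [0.2    0.5657 0.2186] yaw 160.53 tilt 0.0 F [-1.1   0.74 -0.76] T [-0.02 -0.02 -0.01] open 0.093
delta [-0.4134 -0.2842  0.0186] spin 0.8209
```

```bash
python3 -m pendant '[{"delta_pos":[-0.035,-0.024,0],"spin":0.08},{"delta_pos":[-0.075,-0.052,0],"spin":0.18},{"delta_pos":[-0.115,-0.079,0],"spin":0.28},{"delta_pos":[-0.155,-0.107,0],"spin":0.38},{"delta_pos":[-0.195,-0.134,0],"spin":0.48},{"delta_pos":[-0.235,-0.162,0],"spin":0.58},{"delta_pos":[-0.275,-0.189,0],"spin":0.68},{"delta_pos":[-0.315,-0.217,0],"spin":0.78},{"delta_pos":[-0.355,-0.244,0.01],"spin":0.821},{"delta_pos":[-0.395,-0.272,0.019],"spin":0.821}]' - -
python3 - <<'E'
from h import *
goal(0.495,0.16,0.20,113.5)
c=robot.read_camera('wrist');cv2.imwrite('pics/w1.png',c['color'])
for l in ['lever','lever_bore','lever_end']:
    for d in robot.mark_of('wrist',l)[:4]:
        w=world(c,d['location']);print(l,round(d['score'],2),w.round(4),wproj(c,w).round(0))
E
```

```text
t: 2.65
tool_pos: [0.4829, 0.1759, 0.2]
orientation: [1.724, 2.625, 0.002]
force: [0.4, 0.7, -0.5]
opening: 0.0931
t 2.65 pos [0.4829 0.1759 0.2   ] yaw 113.4 tilt 0.1 F [ 0.39  0.71 -0.52] T [-0.02  0.03 -0.01] open 0.0931
delta [-0.0194  0.0048  0.    ] spin -0.0018
lever 0.96 [ 0.6111  0.4196 -0.0073] [520.  53.]
lever 0.82 [ 0.4928  0.1556 -0.0024] [323. 227.]
lever 0.66 [ 5.887e-01  8.820e-02 -2.000e-04] [378. 314.]
lever_bore 0.9 [0.608  0.4166 0.0298] [534.  48.]
lever_bore 0.89 [0.4967 0.1558 0.0321] [327. 238.]
lever_bore 0.81 [0.5983 0.0934 0.0223] [390. 323.]
lever_end 0.9 [0.3729 0.3283 0.0059] [279.  22.]
lever_end 0.85 [0.5268 0.3427 0.0083] [432.  73.]
lever_end 0.76 [0.4526 0.261  0.0095] [328. 115.]
```

View pics/w1.png

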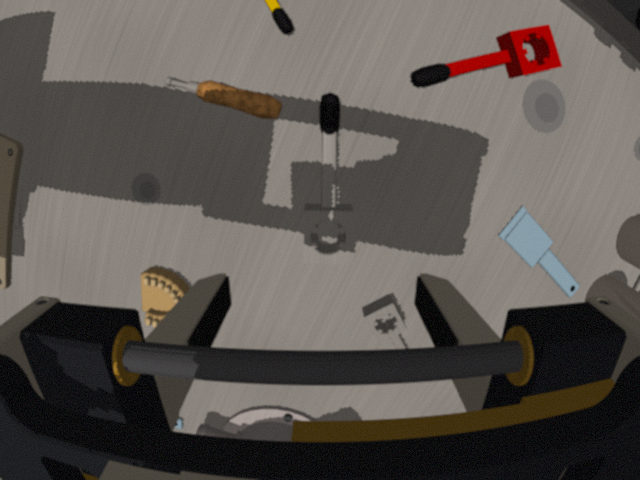

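Run:
```python
from h import *
c=robot.read_camera('wrist')
im=c['color'];cv2.imwrite('pics/w1c.png',cv2.resize(im[80:270,260:400],None,fx=4,fy=3,interpolation=cv2.INTER_CUBIC))
b=wray(c,(327.5,236),.032);g=wray(c,(330,113),.012)
print(b,g,np.hypot(*(g-b)[:2]),np.degrees(np.arctan2(*(g-b)[[1,0]])))
goal(0.58,-0.217,0.2,113.5)
```

```text
[0.49478452 0.15889424 0.032     ] [0.45197428 0.26416618 0.012     ] 0.1136437363788166 112.12977003796468
t 2.9 pos [0.4815 0.1778 0.1997] yaw 113.44 tilt 0.03 F [-1.07  0.08  0.45] T [ 0.    0.05 -0.  ] open 0.0932
delta [-0.4014 -0.0667 -0.0005] spin -0.0011
```

View pics/w1c.png

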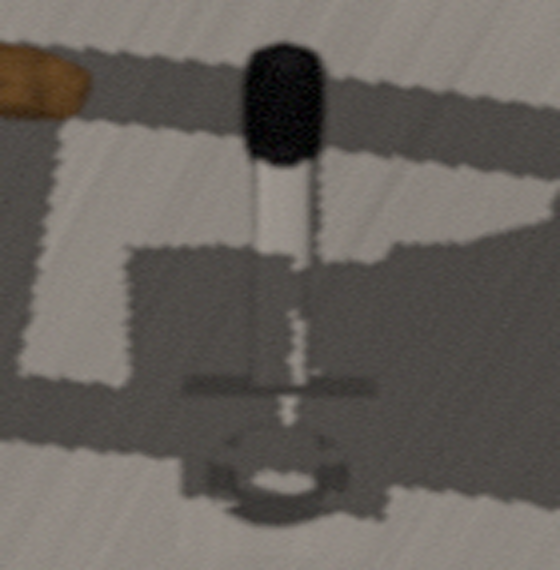

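```bash
python3 -m pendant '[{"delta_pos":[-0.03,-0.005,0],"spin":0},{"delta_pos":[-0.075,-0.012,0],"spin":0},{"delta_pos":[-0.12,-0.02,0],"spin":0},{"delta_pos":[-0.165,-0.027,0],"spin":0},{"delta_pos":[-0.21,-0.035,0],"spin":0},{"delta_pos":[-0.255,-0.042,0],"spin":0},{"delta_pos":[-0.3,-0.05,0],"spin":0},{"delta_pos":[-0.345,-0.057,0],"spin":0},{"delta_pos":[-0.38,-0.063,0],"spin":0},{"delta_pos":[-0.4,-0.067,0],"spin":0}]' - -
python3 - <<'E'
from h import *
goal(0.58,-0.217,0.2,113.5)
c=robot.read_camera('wrist');c=robot.read_camera('wrist');cv2.imwrite('pics/w2.png',c['color'])
for l in ['valve','seat','spline_end','spline_phase','stop']:
    for d in robot.mark_of('wrist',l)[:3]:
        w=world(c,d['location']);print(l,round(d['score'],2),w.round(4),wproj(c,w).round(0))
E
```

```text
t: 3.9
tool_pos: [0.5801, -0.2165, 0.1999]
orientation: [1.723, 2.627, 0.0]
force: [-0.0, -0.3, 0.8]
opening: 0.0929
t 3.9 pos [ 0.5801 -0.2165  0.1999] yaw 113.49 tilt 0.02 F [-0.01 -0.29  0.85] T [-0.04  0.02  0.01] open 0.0929
delta [-0.0004 -0.0003 -0.0001] spin -0.0003
valve 0.92 [ 0.5588 -0.1581  0.0007] [327. 142.]
seat 0.71 [ 0.5581 -0.1622  0.0768] [325. 150.]
spline_end 0.67 [ 0.5616 -0.1597  0.0989] [331. 151.]
spline_phase 0.88 [ 0.6146 -0.1567  0.0791] [394. 174.]
stop 0.6 [ 0.5972 -0.0978  0.0911] [409.  95.]
```

View pics/w2.png

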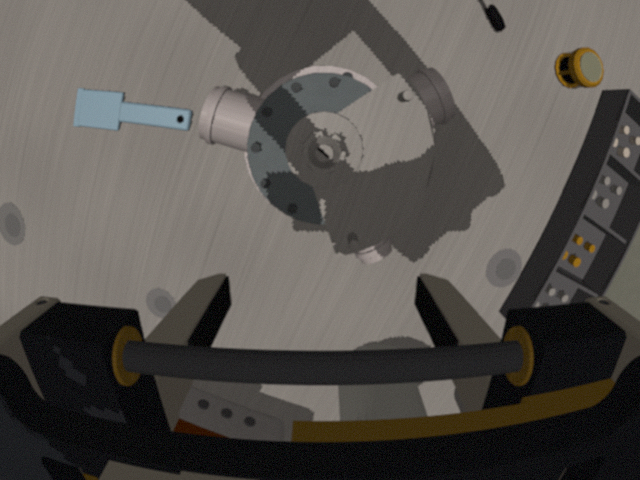

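Run:
```python
from h import *
im=cv2.imread('pics/w2.png')[115:190,285:375]
im=cv2.resize(im,None,fx=8,fy=8,interpolation=cv2.INTER_CUBIC)
im=cv2.convertScaleAbs(im,alpha=1.6,beta=0)
cv2.imwrite('pics/w2c.png',im)
im=cv2.imread('pics/w2.png')[50:270,190:460]
cv2.imwrite('pics/w2d.png',cv2.resize(im,None,fx=2.9,fy=2.7,interpolation=cv2.INTER_CUBIC))
```

```text
(no output)
```

View pics/w2c.png

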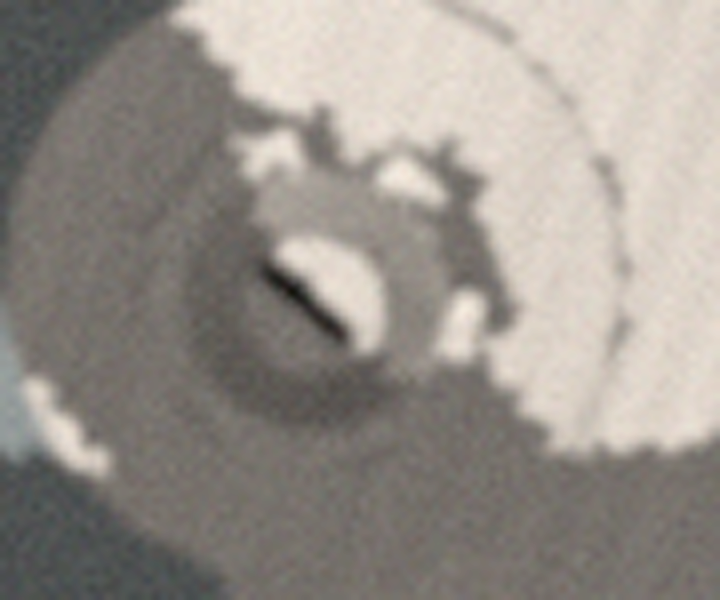

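View pics/w2d.png

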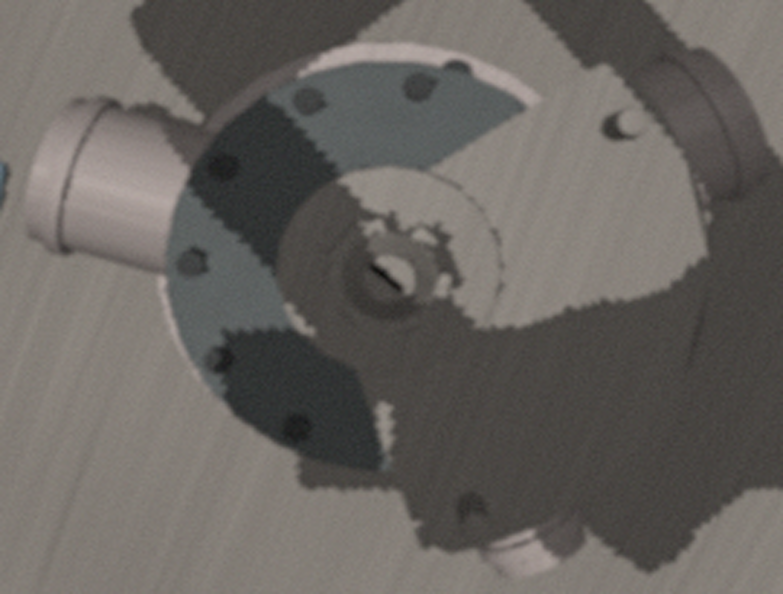

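Run:
```python
from h import *
c=robot.read_camera('wrist')
P=lambda u,v:(285+u/8-.5+.0,115+v/8-.5)
ctr=wray(c,P(325,300),.116);print('ctr nose',ctr)
print('collar',wray(c,P(315,288),.08))
for u,v in [(275,155),(410,180),(462,325)]:
    w=wray(c,P(u,v),.102);
    for o in (ctr[:2],np.array([.558,-.161])):
        d=w[:2]-o;print((w).round(4),'r',np.hypot(*d).round(4),'ang',np.degrees(np.arctan2(d[1],d[0])).round(1))
# black slot direction
a=wray(c,P(265,265),.116);b=wray(c,P(350,345),.116);d=b-a;print('slot',np.degrees(np.arctan2(d[1],d[0])),np.hypot(*d[:2]))
# collar circle rim points
pts=np.array([wray(c,P(u,v),.08)[:2] for u,v in [(10,215),(625,290),(590,400),(560,80),(440,0),(110,475),(605,170)]])
A=np.c_[2*pts,np.ones(len(pts))];s=np.linalg.lstsq(A,(pts**2).sum(1),rcond=None)[0];print('collar fit',s[:2],np.sqrt(s[2]+s[:2]@s[:2]))
# pegs tops z=.098
for u,v in [(630,122),(470,503)]:
    print('peg',wray(c,(190+u/2.9,50+v/2.7),.098))
```

```text
ctr nose [ 0.55658359 -0.15632358  0.116     ]
collar [ 0.55643152 -0.15767878  0.08      ]
[ 0.5479 -0.1471  0.102 ] r 0.0127 ang 133.2
[ 0.5479 -0.1471  0.102 ] r 0.0172 ang 126.0
[ 0.5596 -0.1444  0.102 ] r 0.0123 ang 75.9
[ 0.5596 -0.1444  0.102 ] r 0.0167 ang 84.5
[ 0.569  -0.1543  0.102 ] r 0.0126 ang 9.4
[ 0.569  -0.1543  0.102 ] r 0.0129 ang 31.5
slot -20.00573378027815 0.009757492398043162
collar fit [ 0.55588739 -0.15574948] 0.028966664768439766
peg [ 0.59407673 -0.09481391  0.098     ]
peg [ 0.60088202 -0.20676219  0.098     ]
```

Run:
```python
from h import *
c=robot.read_camera('top');im=c['color']
cv2.imwrite('pics/t2.png',cv2.resize(im[195:265,365:440],None,fx=8,fy=8,interpolation=cv2.INTER_CUBIC))
c2=robot.read_camera('scene');im=c2['color']
cv2.imwrite('pics/s2.png',cv2.resize(im[170:240,240:320],None,fx=8,fy=8,interpolation=cv2.INTER_CUBIC))
import pickle;pickle.dump((c,c2),open('cams.pkl','wb'))
goal(0.4955,0.158,0.12,112.9)
```

```text
t 4.4 pos [ 0.5793 -0.2147  0.1997] yaw 113.52 tilt 0.02 F [-0.03 -0.02 -0.15] T [-0.02 -0.02 -0.01] open 0.0923
delta [0.3751 0.0719 0.0799] spin 0.0109
```

View pics/t2.png

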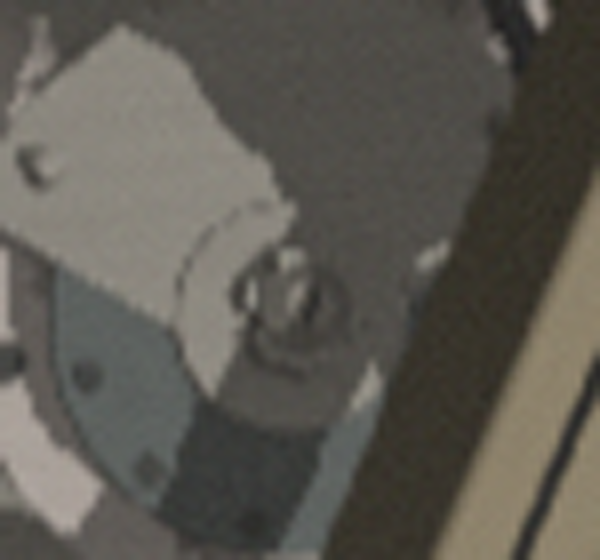

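View pics/s2.png

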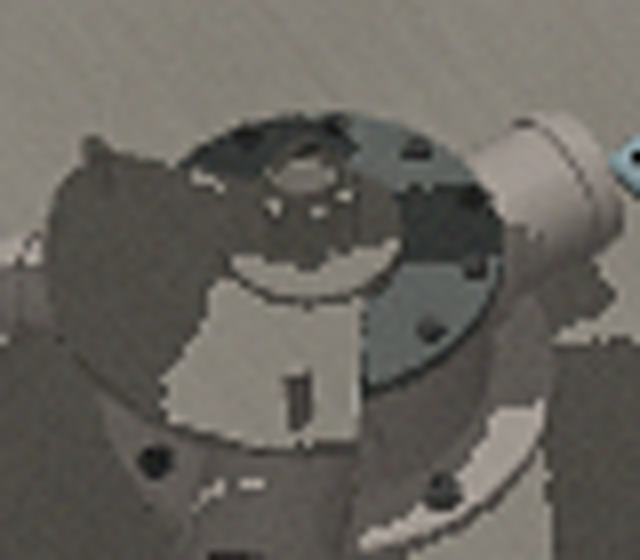

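Run:
```python
from h import *
import pickle
c,c2=pickle.load(open('cams.pkl','rb'))
print('top nose',ray(c,(340+319/5-.4,180+265/5-.4),.116),'collar',ray(c,(340+308/5-.4,180+270/5-.4),.08))
print('t2 nose',ray(c,(365+295/8-.4,195+300/8-.4),.116))
print('peg L',ray(c,(340+150/5-.4,180+177/5-.4),.098),'peg R',ray(c,(340+434/5-.4,180+147/5-.4),.098))
print('scene nose', ray(c2,(240+306/8-.4,170+150/8-.4),.116))
# spline ends scene z=.102
for u,v in [(272,205),(317,212),(347,195)]:
    w=ray(c2,(240+u/8-.4,170+v/8-.4),.102);d=w[:2]-ray(c2,(240+306/8-.4,170+150/8-.4),.116)[:2];print(w,np.hypot(*d),np.degrees(np.arctan2(d[1],d[0])))
```

```text
top nose [ 0.55708722 -0.16172665  0.116     ] collar [ 0.55831415 -0.16247887  0.08      ]
t2 nose [ 0.55814419 -0.15793919  0.116     ]
peg L [ 0.59580445 -0.09676371  0.098     ] peg R [ 0.60625869 -0.21223803  0.098     ]
scene nose [ 0.55623598 -0.16177609  0.116     ]
[ 0.57151992 -0.15863332  0.102     ] 0.015603716074906022 11.619522716038386
[ 0.56079896 -0.14837326  0.102     ] 0.014158269255562716 71.19888784464949
[ 0.54912982 -0.14974218  0.102     ] 0.013975425279357342 120.56232257088759
```

The three lit spline ends put the seating turn at about −17 to −20° world yaw, and the valve's +x is at about +4°. Spindle axis is about (0.557, −0.160). Next I'll fetch the lever.

```bash
python3 -m pendant '[{"delta_pos":[0.03,0.006,0],"spin":0},{"delta_pos":[0.075,0.015,0],"spin":0},{"delta_pos":[0.12,0.023,0],"spin":0},{"delta_pos":[0.165,0.032,0],"spin":0},{"delta_pos":[0.21,0.04,0],"spin":0},{"delta_pos":[0.255,0.049,0.02],"spin":0},{"delta_pos":[0.3,0.058,0.05],"spin":0},{"delta_pos":[0.345,0.067,0.08],"spin":0.01},{"delta_pos":[0.37,0.071,0.08],"spin":0.011},{"delta_pos":[0.375,0.072,0.08],"spin":0.011}]' - -
python3 - <<'E'
from h import *
c=robot.read_camera('wrist');c=robot.read_camera('wrist');cv2.imwrite('pics/w3.png',c['color'])
goal(0.4955,0.158,0.006,112.9)
for l in ['lever','lever_bore','lever_end']:
    for d in robot.mark_of('wrist',l)[:4]:
        w=world(c,d['location']);print(l,round(d['score'],2),w.round(4),wproj(c,w).round(0))
E
```

```text
t: 5.4
tool_pos: [0.493, 0.1612, 0.1182]
orientation: [-1.729, -2.619, 0.002]
force: [-0.0, 0.1, -0.6]
opening: 0.0933
t 5.5 pos [0.4953 0.159  0.1201] yaw 113.05 tilt 0.02 F [ 0.14 -0.52 -1.18] T [-0.05  0.06 -0.04] open 0.0929
delta [-0.001  -0.0002  0.1141] spin 0.0026
lever 0.95 [ 0.6093  0.4206 -0.0021] [558.  16.]
lever 0.73 [ 0.4938  0.1564 -0.0027] [320. 231.]
lever 0.65 [ 0.5896  0.0909 -0.001 ] [389. 335.]
lever_bore 0.9 [0.6062 0.4177 0.0289] [574.   9.]
lever_bore 0.77 [0.4944 0.1541 0.033 ] [319. 248.]
lever_bore 0.64 [0.5994 0.0917 0.0244] [404. 354.]
lever_end 0.85 [0.6628 0.0362 0.0095] [428. 404.]
lever_end 0.82 [0.4518 0.261  0.0096] [323.  86.]
lever_end 0.61 [0.5251 0.345  0.0083] [454.  32.]
```

View pics/w3.png

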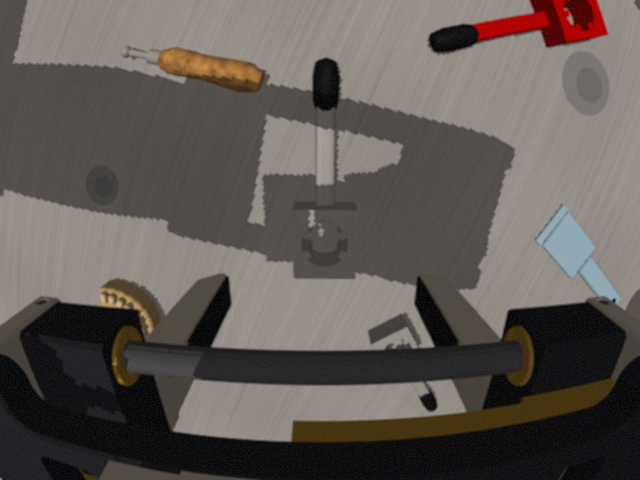

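Run:
```python
from h import *
c=robot.read_camera('wrist')
im=c['color'];cv2.imwrite('pics/w3c.png',cv2.resize(im[190:290,280:370],None,fx=6,fy=6,interpolation=cv2.INTER_CUBIC))
for p in [(324,243),(324,240),(324,246)]:
    b=wray(c,p,.032);g=wray(c,(326,83.5),.012);print(b,g,np.hypot(*(g-b)[:2]),np.degrees(np.arctan2(*(g-b)[[1,0]])))
```

```text
[0.49914632 0.15466551 0.032     ] [0.45628534 0.26035582 0.012     ] 0.11405045477489115 112.07420809323857
[0.49826993 0.15674112 0.032     ] [0.45628534 0.26035582 0.012     ] 0.11179763521024 112.05774820374884
[0.5000273  0.15257912 0.032     ] [0.45628534 0.26035582 0.012     ] 0.11631498751059881 112.09013465678385
```

View pics/w3c.png

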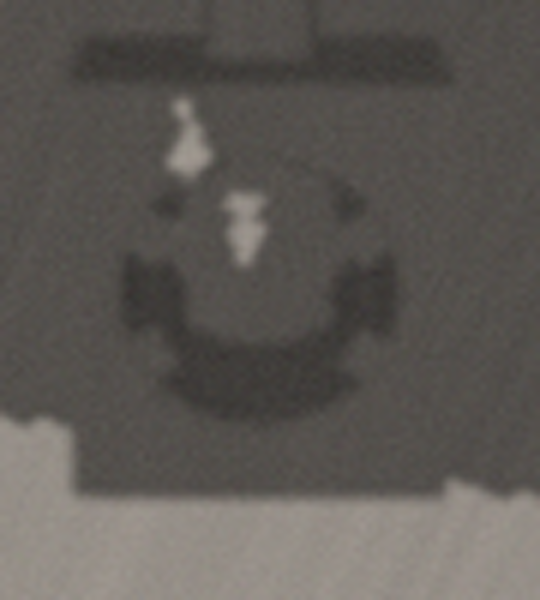

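```bash
python3 -m pendant '[{"delta_pos":[-0.001,0,0.03],"spin":0.01},{"delta_pos":[-0.002,0,0.06],"spin":0.01},{"delta_pos":[-0.002,0,0.09],"spin":0.01},{"delta_pos":[-0.002,0,0.108],"spin":0.01},{"delta_pos":[-0.002,0,0.114],"spin":0.01},{"delta_pos":[-0.002,0,0.114],"spin":0.01},{"delta_pos":[-0.002,0,0.114],"spin":0.01}]' - -
python3 -m pendant '[{"delta_pos":[0,0,0],"spin":0},{"delta_pos":[0,0,0],"spin":0},{"delta_pos":[0,0,0],"spin":0},{"delta_pos":[0,0,0],"spin":0},{"delta_pos":[0,0,0],"spin":0},{"delta_pos":[0,0,0],"spin":0}]' 1 30
python3 -c "
from h import *
goal(0.4955,0.158,0.006,112.9)"
```

```text
t: 6.4
tool_pos: [0.4987, 0.1549, 0.0081]
orientation: [1.751, 2.606, 0.004]
force: [0.8, -0.8, 0.3]
opening: 0.093
t: 7.0
tool_pos: [0.4986, 0.1549, 0.0081]
orientation: [1.751, 2.606, 0.004]
force: [-1.1, 0.6, 0.5]
opening: 0.0493
t 7.0 pos [0.4986 0.1549 0.0081] yaw 112.21 tilt 0.19 F [-1.08  0.61  0.51] T [-0.06  0.01  0.01] open 0.0493
delta [ 0.004  -0.0017  0.002 ] spin -0.0121
```

```bash
python3 -m pendant '[{"delta_pos":[0.0,0,0],"spin":0},{"delta_pos":[0.0,0,0],"spin":0},{"delta_pos":[0.003,0,0.002],"spin":0},{"delta_pos":[0.003,0,0.002],"spin":0},{"delta_pos":[0.003,0,0.002],"spin":0}]' -0.3 30
python3 - <<'E'
from h import *
goal(0.497,0.158,0.006,112.4)
c=robot.read_camera('wrist');im=c['color'];cv2.imwrite('pics/w4.png',im)
goal(0.497,0.158,0.006,112.4)
cv2.imwrite('pics/w4c.png',cv2.resize(im[150:420,180:460],None,fx=2.8,fy=2.2,interpolation=cv2.INTER_CUBIC))
E
```

```text
t: 7.5
tool_pos: [0.4973, 0.1578, 0.0058]
orientation: [1.751, 2.606, 0.003]
force: [0.9, -0.1, 0.8]
opening: 0.0606
t 7.5 pos [0.4973 0.1578 0.0058] yaw 112.22 tilt 0.16 F [ 0.87 -0.14  0.8 ] T [-0.09  0.03 -0.05] open 0.0606
delta [ 0.0003 -0.0002 -0.0002] spin -0.0031
t 7.55 pos [0.4974 0.1578 0.006 ] yaw 112.22 tilt 0.17 F [-0.23 -0.19 -0.31] T [-0.05  0.04 -0.02] open 0.0603
delta [ 0.0004 -0.0003 -0.    ] spin -0.0032
```

View pics/w4c.png

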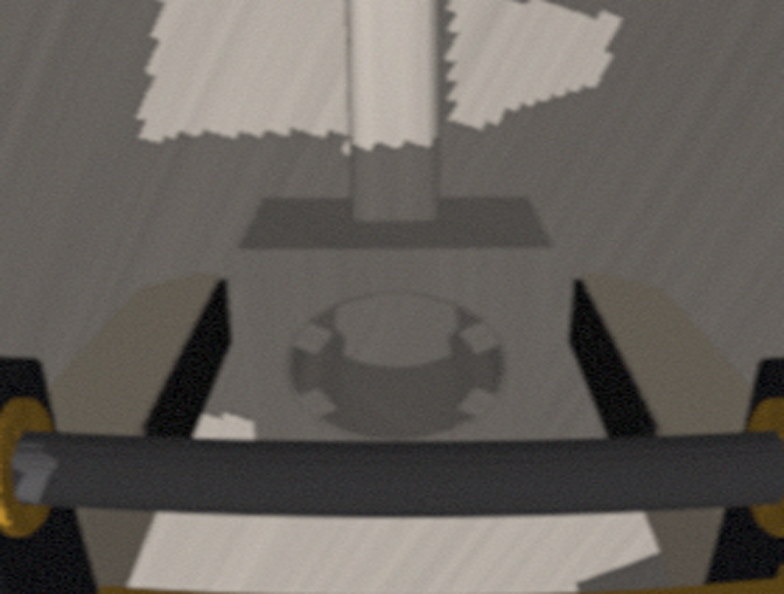

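Run:
```python
from h import *
c=robot.read_camera('wrist');s=st();R=Rn.from_rotvec(s['orientation']).as_matrix()
for v in (360,365,370):
    w=wray(c,(180+396/2.8-.4,150+v/2.2-.4),.032);print(w.round(4),(R.T@(w-s['tool_pos'])).round(4))
```

```text
[0.496  0.1598 0.032 ] [ 0.0025 -0.0004 -0.026 ]
[0.4965 0.1588 0.032 ] [ 0.0013 -0.0005 -0.026 ]
[0.4969 0.1577 0.032 ] [ 0.0002 -0.0005 -0.026 ]
```

```bash
python3 -m pendant '[{"delta_pos":[0,0,0],"spin":0},{"delta_pos":[0,0,0],"spin":0},{"delta_pos":[0,0,0],"spin":0},{"delta_pos":[0,0,0],"spin":0},{"delta_pos":[0,0,0],"spin":0},{"delta_pos":[0,0,0],"spin":0}]' 1 40
python3 -c "
from h import *
goal(0.4955,0.158,0.006,112.9)"
```

```text
t: 8.2
tool_pos: [0.4974, 0.1576, 0.006]
orientation: [1.751, 2.606, 0.003]
force: [-1.5, -1.8, 1.8]
opening: 0.0456
t 8.2 pos [0.4974 0.1576 0.006 ] yaw 112.21 tilt 0.17 F [-1.47 -1.78  1.83] T [-0.27  0.42  0.04] open 0.0456
delta [ 0.001  -0.0016  0.    ] spin -0.012
```

```bash
python3 -m pendant '[{"delta_pos":[0,0,-0.01],"spin":0},{"delta_pos":[0,0,-0.03],"spin":0},{"delta_pos":[0,0,-0.06],"spin":0},{"delta_pos":[0,0,-0.1],"spin":0},{"delta_pos":[0,0,-0.14],"spin":0.05},{"delta_pos":[0,0,-0.17],"spin":0.15},{"delta_pos":[0,0,-0.18],"spin":0.25},{"delta_pos":[0,0,-0.18],"spin":0.35},{"delta_pos":[0,0,-0.18],"spin":0.4},{"delta_pos":[0,0,-0.18],"spin":0.4}]' - -
python3 -c "
from h import *
goal(0.557-.001*.95,-0.160+.0003,0.18,-18)"
```

```text
t: 9.2
tool_pos: [0.4966, 0.1576, 0.1862]
orientation: [2.235, 2.206, 0.004]
force: [-0.3, -0.3, -4.5]
opening: 0.0452
t 9.2 pos [0.4966 0.1576 0.1862] yaw 89.25 tilt 0.16 F [-0.32 -0.29 -4.5 ] T [-0.04  0.08 -0.03] open 0.0452
delta [-0.3165  0.0636  0.0062] spin 1.8719
```

```bash
python3 -m pendant '[{"delta_pos":[-0.01,0.002,0],"spin":0.06},{"delta_pos":[-0.03,0.006,0],"spin":0.16},{"delta_pos":[-0.055,0.011,0],"spin":0.28},{"delta_pos":[-0.08,0.016,0],"spin":0.4},{"delta_pos":[-0.105,0.021,0],"spin":0.52},{"delta_pos":[-0.13,0.026,0],"spin":0.64},{"delta_pos":[-0.155,0.031,0],"spin":0.76},{"delta_pos":[-0.18,0.036,0],"spin":0.86},{"delta_pos":[-0.195,0.039,0],"spin":0.92},{"delta_pos":[-0.2,0.04,0],"spin":0.94}]' - -
python3 -c "
from h import *
goal(0.556,-0.1597,0.16,-18)"
```

```text
t: 10.2
tool_pos: [0.5338, -0.0444, 0.186]
orientation: [2.994, 0.952, 0.003]
force: [-0.6, -0.7, -4.3]
opening: 0.0458
t 10.2 pos [ 0.5338 -0.0444  0.186 ] yaw 35.29 tilt 0.12 F [-0.61 -0.65 -4.3 ] T [-0.    0.23  0.06] open 0.0458
delta [-0.0486  0.1069  0.026 ] spin 0.9301
```

```bash
python3 -m pendant '[{"delta_pos":[-0.008,0.017,0],"spin":0.1},{"delta_pos":[-0.017,0.037,0],"spin":0.21},{"delta_pos":[-0.026,0.057,0],"spin":0.32},{"delta_pos":[-0.035,0.077,0],"spin":0.43},{"delta_pos":[-0.042,0.093,0],"spin":0.54},{"delta_pos":[-0.047,0.103,0],"spin":0.65},{"delta_pos":[-0.0486,0.107,0.01],"spin":0.76},{"delta_pos":[-0.0486,0.107,0.02],"spin":0.86},{"delta_pos":[-0.0486,0.107,0.026],"spin":0.93},{"delta_pos":[-0.0486,0.107,0.026],"spin":0.93}]' - -
python3 - <<'E'
from h import *
goal(0.556,-0.1597,0.16,-18)
for n in ['wrist','top','scene']:
    c=robot.read_camera(n); cv2.imwrite(f'pics/{n}5.png',c['color'])
    if n=='wrist': cv2.imwrite('pics/w5c.png',cv2.resize(c['color'][200:440,180:460],None,fx=2.8,fy=2.5,interpolation=cv2.INTER_CUBIC))
    if n=='scene': cv2.imwrite('pics/s5c.png',cv2.resize(c['color'][120:270,190:370],None,fx=4,fy=4,interpolation=cv2.INTER_CUBIC))
goal(0.556,-0.1597,0.16,-18)
E
```

```text
t: 11.2
tool_pos: [0.5552, -0.1588, 0.1585]
orientation: [-3.102, 0.489, 0.001]
force: [-0.5, 0.0, -4.1]
opening: 0.0458
t 11.2 pos [ 0.5552 -0.1588  0.1585] yaw -17.92 tilt 0.11 F [-0.51  0.03 -4.14] T [0.05 0.22 0.03] open 0.0458
delta [ 0.0011  0.0006 -0.0015] spin 0.0014
t 11.35 pos [ 0.5562 -0.1594  0.1604] yaw -17.79 tilt 0.14 F [ 0.5  -0.03 -2.9 ] T [0.03 0.21 0.  ] open 0.0454
delta [-0.0001  0.0004  0.0004] spin 0.0036
```

View pics/w5c.png

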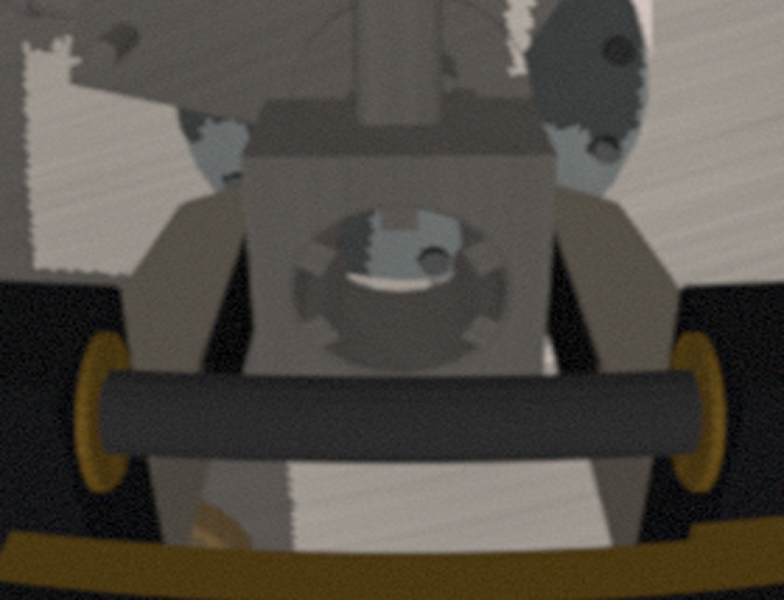

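View pics/s5c.png

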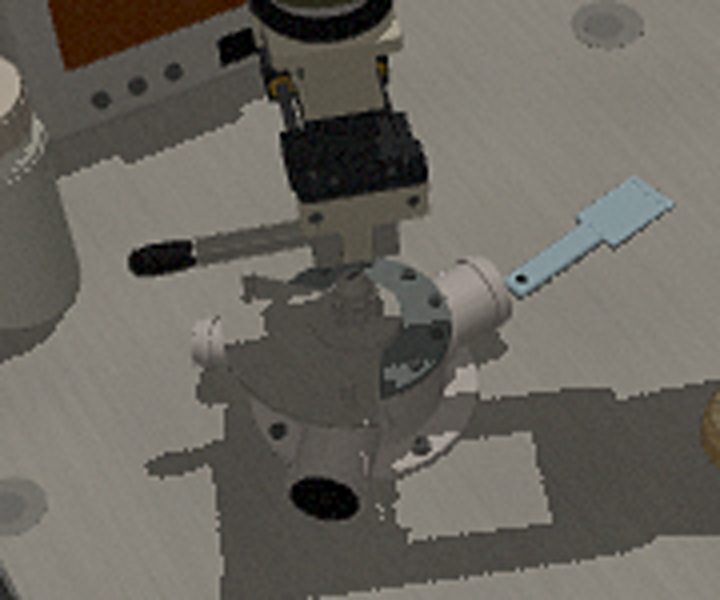

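```bash
python3 -m pendant '[{"delta_pos":[0,0.0005,0.01],"spin":0},{"delta_pos":[0,0.0005,0.022],"spin":0},{"delta_pos":[0,0.0005,0.032],"spin":0},{"delta_pos":[0,0.0005,0.037],"spin":0},{"delta_pos":[0,0.0005,0.04],"spin":0},{"delta_pos":[0,0.0005,0.042],"spin":0},{"delta_pos":[0,0.0005,0.042],"spin":0}]' - -
python3 -c "
from h import *
goal(0.556,-0.1602,0.114,-18)"
```

```text
t: 12.05
tool_pos: [0.5562, -0.1599, 0.1183]
orientation: [-3.103, 0.486, -0.004]
force: [-0.6, -0.2, -3.7]
opening: 0.0458
t 12.05 pos [ 0.5562 -0.1599  0.1183] yaw -17.79 tilt 0.14 F [-0.55 -0.24 -3.72] T [ 0.01  0.2  -0.03] open 0.0458
delta [-0.0001  0.0004  0.0043] spin 0.0036
```

```bash
python3 -m pendant '[{"delta_pos":[0,0.0,0.001],"spin":0},{"delta_pos":[0,0,0.002],"spin":0},{"delta_pos":[0,0,0.003],"spin":0},{"delta_pos":[0,0,0.004],"spin":0},{"delta_pos":[0,0,0.004],"spin":0}]' - -
python3 -c "
from h import *
goal(0.556,-0.1602,0.110,-18)"
```

```text
t: 12.55
tool_pos: [0.5566, -0.1602, 0.1148]
orientation: [-3.104, 0.486, -0.005]
force: [0.1, -0.7, -1.0]
opening: 0.0458
t 12.55 pos [ 0.5566 -0.1602  0.1148] yaw -17.79 tilt 0.2 F [ 0.1  -0.66 -1.05] T [-0.29  0.12  0.04] open 0.0458
delta [-0.0006  0.0002  0.0048] spin 0.0036
```

```bash
python3 -m pendant '[{"delta_pos":[0,0,0.001],"spin":0},{"delta_pos":[0,0,0.002],"spin":0},{"delta_pos":[0,0,0.002],"spin":0}]' - -
python3 -c "
from h import *
goal(0.556,-0.1602,0.110,-18)
for i in range(3):
  robot.read_camera('wrist');s=st();print(s['force'].round(1),s['wrist_torque'].round(2),s['tool_pos'].round(4))"
```

```text
t: 12.85
tool_pos: [0.5572, -0.1608, 0.1128]
orientation: [3.103, -0.486, 0.008]
force: [3.7, -3.8, -5.2]
opening: 0.0459
t 12.85 pos [ 0.5572 -0.1608  0.1128] yaw -17.8 tilt 0.28 F [ 3.71 -3.83 -5.18] T [-0.78 -0.58  0.06] open 0.0459
delta [-0.0013 -0.0002  0.0028] spin 0.0035
[ 4.5 -3.9 -4.5] [-0.74 -0.58  0.08] [ 0.5572 -0.1608  0.1127]
[ 3.8 -4.4 -5.3] [-0.72 -0.55  0.02] [ 0.5572 -0.1608  0.1127]
[ 4.4 -4.6 -4.4] [-0.68 -0.58  0.02] [ 0.5572 -0.1608  0.1127]
```

```bash
python3 -m pendant '[{"delta_pos":[0.0005,0.0003,0],"spin":0},{"delta_pos":[0.0008,0.0005,0],"spin":0},{"delta_pos":[0.0008,0.0005,0],"spin":0}]' - -
python3 -c "
from h import *
goal(0.556,-0.1602,0.110,-18)"
```

```text
t: 13.3
tool_pos: [0.5574, -0.1612, 0.1122]
orientation: [-3.104, 0.486, -0.006]
force: [0.0, -0.7, -3.7]
opening: 0.0457
t 13.3 pos [ 0.5574 -0.1612  0.1122] yaw -17.8 tilt 0.21 F [ 0.01 -0.71 -3.75] T [-0.03  0.17  0.01] open 0.0457
delta [-0.0017 -0.0005  0.0022] spin 0.0034
```

```bash
python3 -m pendant '[{"delta_pos":[0.0002,0.0002,0.001],"spin":0},{"delta_pos":[0.0002,0.0002,0.002],"spin":0},{"delta_pos":[0.0002,0.0002,0.003],"spin":0},{"delta_pos":[0.0002,0.0002,0.003],"spin":0}]' - -
python3 -c "
from h import *
goal(0.556,-0.1602,0.108,-18)"
```

```text
t: 13.7
tool_pos: [0.5573, -0.1613, 0.1088]
orientation: [-3.104, 0.486, -0.005]
force: [-0.5, 0.7, -3.9]
opening: 0.0458
t 13.7 pos [ 0.5573 -0.1613  0.1088] yaw -17.8 tilt 0.18 F [-0.52  0.7  -3.9 ] T [ 0.05  0.21 -0.05] open 0.0458
delta [-0.0016 -0.0007  0.0008] spin 0.0035
```

```bash
python3 -m pendant '[{"delta_pos":[0,0,0.001],"spin":0},{"delta_pos":[0,0,0.002],"spin":0},{"delta_pos":[0,0,0.002],"spin":0}]' - -
python3 -c "
from h import *
goal(0.556,-0.1602,0.108,-18)"
```

```text
t: 14.0
tool_pos: [0.5572, -0.1613, 0.1066]
orientation: [-3.103, 0.486, -0.004]
force: [-0.0, -0.6, -3.2]
opening: 0.0454
t 14.0 pos [ 0.5572 -0.1613  0.1066] yaw -17.8 tilt 0.16 F [-0.   -0.61 -3.24] T [-0.01  0.19  0.03] open 0.0454
delta [-0.0015 -0.0007 -0.0014] spin 0.0035
```

```bash
python3 -m pendant '[{"delta_pos":[0,0,0.001],"spin":0},{"delta_pos":[0,0,0.002],"spin":0},{"delta_pos":[0,0,0.002],"spin":0}]' - -
python3 -c "
from h import *
goal(0.556,-0.1602,0.108,-18)"
```

```text
t: 14.3
tool_pos: [0.5572, -0.1613, 0.1044]
orientation: [-3.104, 0.486, -0.004]
force: [0.1, 0.4, -3.0]
opening: 0.0457
t 14.3 pos [ 0.5572 -0.1613  0.1044] yaw -17.8 tilt 0.16 F [ 0.09  0.42 -3.03] T [-0.05  0.19  0.02] open 0.0457
delta [-0.0015 -0.0007 -0.0036] spin 0.0035
```

```bash
python3 -m pendant '[{"delta_pos":[0,0,0.001],"spin":0},{"delta_pos":[0,0,0.002],"spin":0},{"delta_pos":[0,0,0.003],"spin":0},{"delta_pos":[0,0,0.003],"spin":0}]' - -
python3 -c "
from h import *
goal(0.556,-0.1602,0.108,-18)"
```

```text
t: 14.7
tool_pos: [0.5571, -0.1614, 0.1012]
orientation: [-3.104, 0.486, -0.004]
force: [-0.0, -0.2, -5.1]
opening: 0.0457
t 14.7 pos [ 0.5571 -0.1614  0.1012] yaw -17.8 tilt 0.15 F [-0.01 -0.19 -5.12] T [-0.04  0.17  0.  ] open 0.0457
delta [-0.0014 -0.0008 -0.0068] spin 0.0035
```

It has passed the spline ends with no resistance, so I'll keep easing it down.

```bash
python3 -m pendant '[{"delta_pos":[0,0,0.001],"spin":0},{"delta_pos":[0,0,0.002],"spin":0},{"delta_pos":[0,0,0.003],"spin":0},{"delta_pos":[0,0,0.004],"spin":0},{"delta_pos":[0,0,0.004],"spin":0}]' - -
python3 -m pendant '[{"delta_pos":[0,0,0.001],"spin":0},{"delta_pos":[0,0,0.002],"spin":0},{"delta_pos":[0,0,0.003],"spin":0},{"delta_pos":[0,0,0.004],"spin":0},{"delta_pos":[0,0,0.004],"spin":0}]' - -
python3 -m pendant '[{"delta_pos":[0,0,0.001],"spin":0},{"delta_pos":[0,0,0.002],"spin":0},{"delta_pos":[0,0,0.003],"spin":0},{"delta_pos":[0,0,0.003],"spin":0}]' - -
python3 -c "
from h import *
goal(0.556,-0.1602,0.086,-18)"
```

```text
t: 15.2
tool_pos: [0.5571, -0.1614, 0.0971]
orientation: [-3.104, 0.486, -0.004]
force: [0.2, -1.5, -4.6]
opening: 0.0457
t: 15.7
tool_pos: [0.5571, -0.1614, 0.0929]
orientation: [-3.104, 0.486, -0.004]
force: [0.3, -0.5, -4.2]
opening: 0.0457
t: 16.1
tool_pos: [0.5571, -0.1614, 0.0897]
orientation: [-3.104, 0.486, -0.004]
force: [-0.1, -0.3, -4.2]
opening: 0.0462
t 16.1 pos [ 0.5571 -0.1614  0.0897] yaw -17.81 tilt 0.14 F [-0.08 -0.27 -4.16] T [-0.18  0.16  0.04] open 0.0462
delta [-0.0014 -0.0009  0.0037] spin 0.0033
```

```bash
python3 -m pendant '[{"delta_pos":[0,0,0.0008],"spin":0},{"delta_pos":[0,0,0.0016],"spin":0},{"delta_pos":[0,0,0.0024],"spin":0},{"delta_pos":[0,0,0.003],"spin":0},{"delta_pos":[0,0,0.003],"spin":0}]' - -
python3 -m pendant '[{"delta_pos":[0,0,0.0005],"spin":0},{"delta_pos":[0,0,0.001],"spin":0},{"delta_pos":[0,0,0.0015],"spin":0},{"delta_pos":[0,0,0.0015],"spin":0}]' - -
python3 -c "
from h import *
goal(0.556,-0.1602,0.086,-18)"
```

```text
t: 16.6
tool_pos: [0.5571, -0.1614, 0.0866]
orientation: [-3.104, 0.486, -0.004]
force: [1.1, -1.7, -4.0]
opening: 0.0456
t: 17.0
tool_pos: [0.5572, -0.1615, 0.0861]
orientation: [3.104, -0.486, 0.004]
force: [-3.9, 0.6, 5.7]
opening: 0.0457
t 17.0 pos [ 0.5572 -0.1615  0.0861] yaw -17.8 tilt 0.16 F [-3.89  0.65  5.7 ] T [ 0.05  1.09 -0.04] open 0.0457
delta [-0.0015 -0.0008  0.0001] spin 0.0034
```

It's seated: TCP z is 0.0861, and the force stepped up about 10 N at collar height. I'll now swing it left gently, watching the forces.

```bash
python3 -m pendant '[{"delta_pos":[0,0,0],"spin":-0.01},{"delta_pos":[0,0,0],"spin":-0.03},{"delta_pos":[0,0,0],"spin":-0.06},{"delta_pos":[0,0,0],"spin":-0.1},{"delta_pos":[0,0,0],"spin":-0.14},{"delta_pos":[0,0,0],"spin":-0.18},{"delta_pos":[0,0,0],"spin":-0.22},{"delta_pos":[0,0,0],"spin":-0.25},{"delta_pos":[0,0,0],"spin":-0.25}]' - -
python3 -c "
from h import *
goal(0.556,-0.1602,0.086,48)"
```

```text
t: 17.9
tool_pos: [0.5573, -0.162, 0.0861]
orientation: [3.139, -0.093, 0.005]
force: [-0.9, -3.6, -2.3]
opening: 0.0458
t 17.9 pos [ 0.5573 -0.162   0.0861] yaw -3.4 tilt 0.18 F [-0.94 -3.59 -2.34] T [-0.79  0.32 -0.12] open 0.0458
delta [-0.0014 -0.0017  0.0001] spin -0.8971
```

```bash
python3 -m pendant '[{"delta_pos":[0,0.0003,0],"spin":-0.02},{"delta_pos":[0,0.0003,0],"spin":-0.05},{"delta_pos":[0,0.0003,0],"spin":-0.09},{"delta_pos":[0,0.0003,0],"spin":-0.13},{"delta_pos":[0,0.0003,0],"spin":-0.17},{"delta_pos":[0,0.0003,0],"spin":-0.21},{"delta_pos":[0,0.0003,0],"spin":-0.25},{"delta_pos":[0,0.0003,0],"spin":-0.28},{"delta_pos":[0,0.0003,0],"spin":-0.3},{"delta_pos":[0,0.0003,0],"spin":-0.3}]' - -
python3 -c "
from h import *
goal(0.556,-0.1602,0.086,48)"
```

```text
t: 18.9
tool_pos: [0.5574, -0.1619, 0.0861]
orientation: [3.118, 0.378, 0.005]
force: [-1.1, 1.3, 0.9]
opening: 0.0458
t 18.9 pos [ 0.5574 -0.1619  0.0861] yaw 13.84 tilt 0.18 F [-1.09  1.26  0.88] T [-0.01  0.4  -0.15] open 0.0458
delta [-0.0009 -0.002   0.0001] spin -0.5963
```

```bash
python3 -m pendant '[{"delta_pos":[0,0,0],"spin":-0.02},{"delta_pos":[0,0,0],"spin":-0.05},{"delta_pos":[0,0,0],"spin":-0.09},{"delta_pos":[0,0,0],"spin":-0.13},{"delta_pos":[0,0,0],"spin":-0.17},{"delta_pos":[0,0,0],"spin":-0.21},{"delta_pos":[0,0,0],"spin":-0.25},{"delta_pos":[0,0,0],"spin":-0.28},{"delta_pos":[0,0,0],"spin":-0.3},{"delta_pos":[0,0,0],"spin":-0.3}]' - -
python3 - <<'E'
from h import *
goal(0.556,-0.1602,0.086,48)
c=robot.read_camera('wrist'); cv2.imwrite('pics/w6.png',c['color'])
for l in ['stop','lever_end']:
    for d in robot.mark_of('wrist',l)[:3]:
        w=world(c,d['location']);print(l,round(d['score'],2),w.round(4),wproj(c,w).round(0))
E
```

```text
t: 19.9
tool_pos: [0.5573, -0.1617, 0.0861]
orientation: [3.026, 0.841, 0.004]
force: [-1.4, 1.4, 0.2]
opening: 0.0458
t 19.9 pos [ 0.5573 -0.1617  0.0861] yaw 31.08 tilt 0.16 F [-1.38  1.4   0.19] T [ 0.14  0.47 -0.14] open 0.0458
delta [-0.0003 -0.002   0.0001] spin -0.2953
stop 0.85 [ 0.5954 -0.1019  0.0907] [250. 163.]
stop 0.46 [ 0.5605 -0.1566  0.0991] [316. 294.]
lever_end 0.98 [ 0.6523 -0.103   0.0893] [319.  52.]
lever_end 0.61 [ 0.5509 -0.1599  0.0795] [313. 295.]
```

View pics/w6.png

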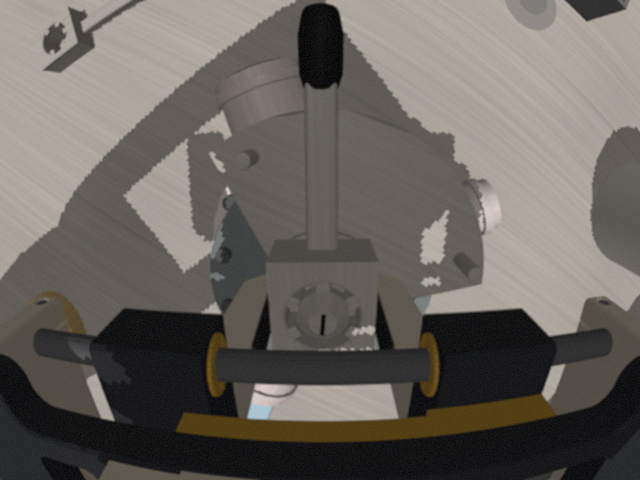

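The wrist view shows the nose coming up through the bore at (322,317), with its slot in line with the arm. The left peg at (248,158) is still to the left of the bar, towards the wide branch (260,95).

```bash
python3 -m pendant '[{"delta_pos":[0,0,0],"spin":-0.02},{"delta_pos":[0,0,0],"spin":-0.05},{"delta_pos":[0,0,0],"spin":-0.08},{"delta_pos":[0,0,0],"spin":-0.11},{"delta_pos":[0,0,0],"spin":-0.14},{"delta_pos":[0,0,0],"spin":-0.17},{"delta_pos":[0,0,0],"spin":-0.19},{"delta_pos":[0,0,0],"spin":-0.2},{"delta_pos":[0,0,0],"spin":-0.2}]' - -
python3 -m pendant '[{"delta_pos":[0,0,0],"spin":-0.01},{"delta_pos":[0,0,0],"spin":-0.02},{"delta_pos":[0,0,0],"spin":-0.03},{"delta_pos":[0,0,0],"spin":-0.04},{"delta_pos":[0,0,0],"spin":-0.05},{"delta_pos":[0,0,0],"spin":-0.05}]' - -
python3 -c "
from h import *
goal(0.556,-0.1602,0.086,49)"
```

```text
t: 20.95
tool_pos: [0.5572, -0.1616, 0.086]
orientation: [2.927, 1.138, 0.004]
force: [-1.7, 1.7, 1.1]
opening: 0.0454
t: 21.55
tool_pos: [0.5572, -0.1616, 0.0861]
orientation: [2.897, 1.212, 0.004]
force: [-3.2, 1.8, 2.2]
opening: 0.0458
t 21.55 pos [ 0.5572 -0.1616  0.0861] yaw 45.39 tilt 0.15 F [-3.21  1.8   2.24] T [ 0.31  0.67 -0.16] open 0.0458
delta [ 0.0002 -0.0018  0.0001] spin -0.0629
```

```bash
python3 -m pendant '[{"delta_pos":[0,0,0],"spin":-0.01},{"delta_pos":[0,0,0],"spin":-0.02},{"delta_pos":[0,0,0],"spin":-0.03},{"delta_pos":[0,0,0],"spin":-0.04},{"delta_pos":[0,0,0],"spin":-0.04}]' - -
python3 -c "
from h import *
goal(0.556,-0.1602,0.086,49)"
python3 -m pendant '[{"delta_pos":[0,0,0],"spin":-0.01},{"delta_pos":[0,0,0],"spin":-0.02},{"delta_pos":[0,0,0],"spin":-0.03},{"delta_pos":[0,0,0],"spin":-0.03}]' - -
python3 -c "
from h import *
goal(0.556,-0.1602,0.086,49)"
```

```text
t: 22.05
tool_pos: [0.5571, -0.1616, 0.086]
orientation: [2.872, 1.27, 0.004]
force: [-4.1, 2.1, 1.5]
opening: 0.0459
t 22.05 pos [ 0.5571 -0.1616  0.086 ] yaw 47.72 tilt 0.15 F [-4.13  2.12  1.51] T [ 0.32  0.74 -0.16] open 0.0459
delta [ 0.0003 -0.0018  0.    ] spin -0.0223
t: 22.45
tool_pos: [0.5571, -0.1616, 0.086]
orientation: [2.852, 1.314, 0.003]
force: [-2.9, 3.0, 2.0]
opening: 0.0458
t 22.45 pos [ 0.5571 -0.1616  0.086 ] yaw 49.47 tilt 0.14 F [-2.88  2.99  2.02] T [ 0.29  0.78 -0.19] open 0.0458
delta [ 0.0003 -0.0017  0.    ] spin 0.0082
```

```bash
for i in 1; do python3 -m pendant '[{"delta_pos":[0,0,0],"spin":-0.01},{"delta_pos":[0,0,0],"spin":-0.02},{"delta_pos":[0,0,0],"spin":-0.02}]' - -; done
python3 - <<'E'
from h import *
goal(0.556,-0.1602,0.086,49)
c=robot.read_camera('wrist'); cv2.imwrite('pics/w7.png',cv2.resize(c['color'][0:350,180:460],None,fx=2,fy=1.7,interpolation=cv2.INTER_CUBIC))
E
```

```text
t: 22.75
tool_pos: [0.5573, -0.1617, 0.086]
orientation: [2.839, 1.342, 0.004]
force: [-1.9, 2.0, 1.3]
opening: 0.0456
t 22.75 pos [ 0.5573 -0.1617  0.086 ] yaw 50.59 tilt 0.16 F [-1.9   2.02  1.3 ] T [ 0.2   0.61 -1.14] open 0.0456
delta [ 0.0004 -0.0019  0.    ] spin 0.0278
```

View pics/w7.png

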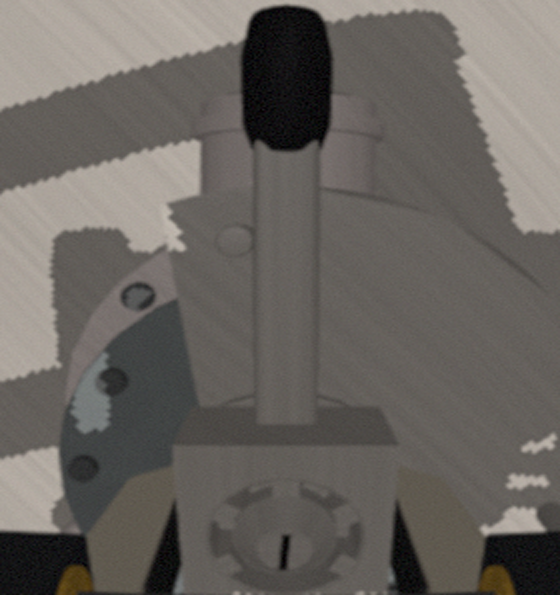

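Wrist torque jumped to −1.14 N m at yaw 50.6°, and the picture shows the bar against the peg at crop (235,240). I'll relax and let go.

```bash
python3 -m pendant '[{"delta_pos":[0,0,0],"spin":0},{"delta_pos":[0,0,0],"spin":0}]' - 3
python3 -c "
from h import *
goal(0.556,-0.1602,0.086,50.6)"
python3 -m pendant '[{"delta_pos":[0,0,0],"spin":0},{"delta_pos":[0,0,0],"spin":0},{"delta_pos":[0,0,0],"spin":0},{"delta_pos":[0,0,0],"spin":0},{"delta_pos":[0,0,0],"spin":0}]' -0.45 3
python3 -c "
from h import *
goal(0.556,-0.1602,0.086,50.6)"
```

```text
t: 23.0
tool_pos: [0.5572, -0.1616, 0.086]
orientation: [2.839, 1.343, 0.004]
force: [-2.5, 3.0, 1.2]
opening: 0.0461
t 23.0 pos [ 0.5572 -0.1616  0.086 ] yaw 50.62 tilt 0.16 F [-2.47  3.    1.24] T [ 0.43  0.63 -0.07] open 0.0461
delta [ 0.0003 -0.0019  0.    ] spin 0.0004
t: 23.5
tool_pos: [0.5574, -0.1617, 0.0861]
orientation: [2.839, 1.342, 0.004]
force: [0.3, 0.1, -0.2]
opening: 0.0672
t 23.5 pos [ 0.5574 -0.1617  0.0861] yaw 50.62 tilt 0.18 F [ 0.34  0.13 -0.17] T [-0.06  0.11 -0.06] open 0.0672
delta [ 0.0003 -0.002   0.0001] spin 0.0004
```

Forces are zero and the fingers are clear. Now I'll lift straight up and check.

```bash
python3 -m pendant '[{"delta_pos":[0,0,-0.005],"spin":0},{"delta_pos":[0,0,-0.02],"spin":0},{"delta_pos":[0,0,-0.05],"spin":0},{"delta_pos":[0,0,-0.09],"spin":0},{"delta_pos":[-0.02,0,-0.13],"spin":0},{"delta_pos":[-0.05,0,-0.15],"spin":0},{"delta_pos":[-0.08,0,-0.15],"spin":0},{"delta_pos":[-0.1,0,-0.15],"spin":0},{"delta_pos":[-0.1,0,-0.15],"spin":0}]' - -
python3 - <<'E'
from h import *
goal(0.556,-0.1602,0.086,50.6)
S=[]
for n in ['wrist','top','scene']:
    c=robot.read_camera(n); cv2.imwrite(f'pics/{n}8.png',c['color'])
    for l in ['lever','lever_bore','lever_end','seat','stop']:
        for d in robot.mark_of(n,l)[:4]:
            w=world(c,d['location'])
            if abs(w[0]-.58)<.1 and abs(w[1]+.13)<.12: print(n,l,round(d['score'],2),w.round(4))
    a=c['color']; x0,y0,x1,y1={'wrist':(160,0,480,330),'top':(330,160,460,300),'scene':(200,150,340,270)}[n]
    S.append(cv2.resize(a[y0:y1,x0:x1],(400,400),interpolation=cv2.INTER_CUBIC))
cv2.imwrite('pics/fin1.png',np.hstack(S[:2])); cv2.imwrite('pics/fin2.png',cv2.resize(S[2],(560,480)))
E
```

```text
t: 24.4
tool_pos: [0.4925, -0.241, 0.2379]
orientation: [2.838, 1.338, 0.005]
force: [0.3, 0.1, 0.3]
opening: 0.0674
t 24.4 pos [ 0.4925 -0.241   0.2379] yaw 50.47 tilt 0.29 F [0.25 0.07 0.29] T [-0.02  0.08  0.04] open 0.0674
delta [ 0.1026 -0.0032  0.152 ] spin -0.0022
wrist lever 0.64 [ 0.5535 -0.1628  0.0773]
wrist lever_bore 0.86 [ 0.5586 -0.1632  0.1139]
wrist lever_end 0.29 [ 0.5973 -0.0995  0.0925]
wrist seat 0.93 [ 0.5588 -0.1653  0.0787]
wrist stop 0.79 [ 0.594  -0.0973  0.089 ]
top lever 0.87 [ 0.5551 -0.163   0.0843]
top lever_bore 0.67 [ 0.557  -0.1599  0.1111]
top lever_bore 0.65 [ 0.5552 -0.1639  0.0798]
top lever_end 0.79 [ 0.6282 -0.0757  0.0899]
top seat 0.79 [ 0.5534 -0.1662  0.0818]
top stop 0.97 [ 0.593  -0.0969  0.0909]
scene lever 0.81 [ 0.5567 -0.1588  0.0792]
scene lever_bore 0.71 [ 0.5547 -0.1624  0.114 ]
scene lever_end 0.6 [ 0.6352 -0.0762  0.0885]
scene seat 0.58 [ 0.5574 -0.1638  0.0783]
scene stop 0.64 [ 0.5999 -0.0989  0.0892]
```

View pics/fin1.png

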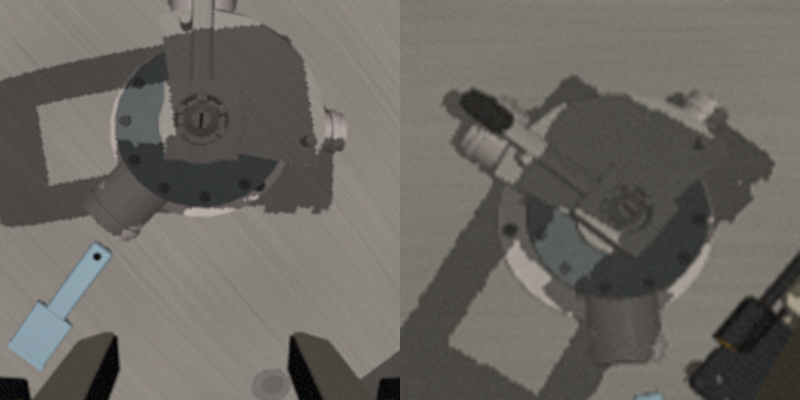

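View pics/scene8.png

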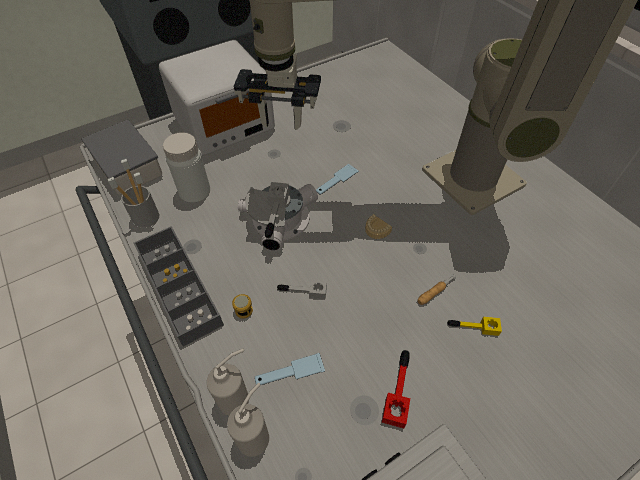

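Run:
```python
from h import *
c=robot.read_camera('wrist');cv2.imwrite('pics/fin3.png',cv2.resize(c['color'][0:140,260:400],(700,600),interpolation=cv2.INTER_CUBIC))
goal(0,0,0,0)
```

```text
t 25.35 pos [ 0.4935 -0.239   0.2359] yaw 50.62 tilt 0.18 F [-0.19 -0.32  0.29] T [-0.06  0.12 -0.05] open 0.0675
delta [-0.1288 -0.5337  0.2343] spin 0.8834
```

View pics/fin3.png

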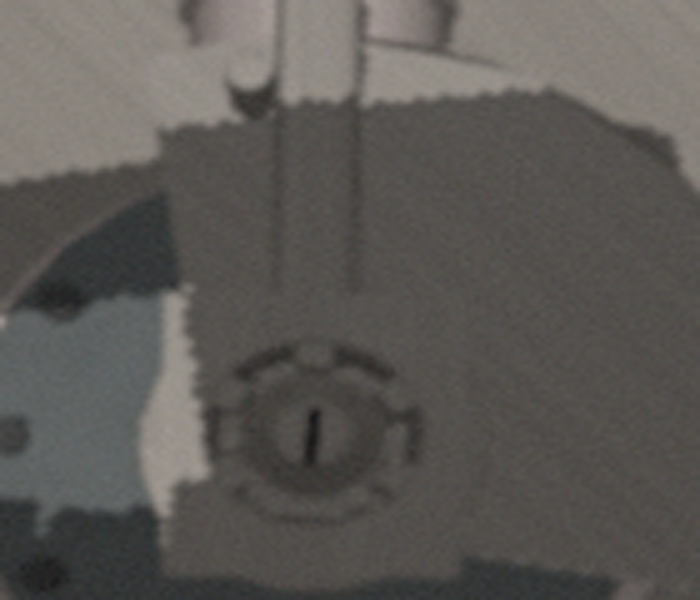

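The peg at (250,65) sits against the bar's left edge (277), and the bar runs straight over the wide spigot. Handing in.

```bash
python3 -c "
from h import *
print(robot.close_job())"
```

```text
the job is handed in; nothing more can be done
None
```

The selector lever is back on the spindle, fully down on the collar and resting on the stop peg over the wide branch. I let go of it there and handed the job in at about 25 s.

- **Fitting:** I centred the bore on the nose by feel. I read the turn from the spline ends in the pictures, at about −18° world yaw. It dropped over the splines there at the first try, so I didn't have to search for it. I eased it down until a force rise of about 10 N at collar height showed it was home.
- **Swing:** I turned it left with the wrist torque staying below about 0.2 N m. At yaw 50.6° the torque jumped to 1.1 N m, which was the peg. I relaxed that before opening the gripper.
- **Last checks:** Bore top was measured at about 111–114 mm; fully home is 112. The peg is against the bar, and the bar is over the wide spigot. The forces are zero with the gripper clear, and the other things look unmoved in the picture.
- **Disagreements:** The three cameras differed by up to about 5 mm on where the spindle axis is, which feeling on the nose settled. The last wrist view gave a wrong low-score position for the lever's end (0.29), because the grip was out of the picture; the other two cameras agreed with each other.

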